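# Set a syringe clamp: slide, lock, seat the thumbscrew, back off a quarter turn

## Task

The syringe in the rail holder needs its barrel clamp set: release the orange clamp lever, slide the carriage along the rail until its white line is level with the line on the red index marker, and swing the lever fully back to lock it. Then turn the black winged thumbscrew clockwise until its pad seats on the barrel, back it off a quarter turn so that the barrel is held without being squeezed, and finish while still holding the thumbscrew there, so that it cannot creep while a colleague tightens the brass lock nut. Leave the vials, tin and tweezers around the holder where they are.

Things in the scene. Friction and masses are not known exactly. Their poses are not given: they have to be found in the camera images.
- holder_centre (a point): Centre of the underside of the fixed syringe holder: grey base plate 146 x 300 x 12 mm on a thin mat. Axes (also of the holder's other entries unless told): y along the rail, x from the syringe (x = -48 mm) to the rail (+42), z up. The syringe lies along y in two white cradles, all below 37 mm. A tray wall 51 mm high runs along the -x side.
- carriage (a joint): Place of the carriage on its rail in m, 0 to 0.125, growing to the holder's +y. Slides against 4 N of friction when released; locked, it withstands over 20 N. A black block 50 (x) x 76 (y) mm over the rail, top 64 mm above the holder's underside, with an aluminium arm 22 mm wide (y), 18 mm deep, reaching over the syringe and carrying the thumbscrew.
- carriage_arm (a point): Middle of the carriage's arm, between block and thumbscrew, 55 mm above the holder's underside, 9 mm below the arm's top. The arm can be pinched here from above across its 22 mm width (along y): 47 mm of its length is free, with empty space below it down to the base. The thumbscrew's top stands 42 mm higher, 42 mm aside.
- carriage_line (a point): End of the white line on the carriage: top rear edge (x) of the block, mid-length (y). Same axes as the holder.
- index_marker: Red index clip, 11 x 14 x 16 mm, fixed on the white scale strip behind the carriage, a white line at its middle; origin under its middle, axes as the holder's. The carriage is at the mark when carriage_line has the same position as this along the holder's y.
- clamp_lever (a joint): Angle of the orange clamp lever in rad about a vertical axis on the carriage: 0 = locked, against its stop; 1.1 = fully released; grows anticlockwise seen from above. The brake bites below about 0.35. It stays where it is left; moving it takes about 3 N at the handle, up to 6 N at the end of locking.
- lever_handle (a point): Middle of the lever's handle, a 12 mm round bar rising outward by 15 degrees, 56 mm from the lever's axis, 84 mm above the holder's underside; a 16 mm ball ends it 11 mm farther out. The point's -y axis points outward. Locked, the handle points to the holder's -y, turned 0.5 rad towards -x; released, 0.6 rad towards +x.
- lever_axis (a point): Point on the lever's vertical axis, level with lever_handle. The hub is 21 mm wide, top 80 mm above the holder's underside.
- thumbscrew (a joint): Angle of the thumbscrew in rad, about a vertical axis: 0 = pad seated on the syringe barrel (hard stop), negative = backed off; it grows clockwise seen from above. A quarter turn off the seat reads -1.57. It turns with about 0.05 N m and goes down 3 mm a turn.
- thumbscrew_grip (a point): On the axis of the black winged thumbscrew, 89.5 mm above the holder's underside when seated. Its upright blade is 9 mm thick (this point's x), 34 mm long (point's y) and 22 mm high, flat-faced, from 14 mm below the point to 8 mm above; the brass lock nut, 19 mm wide, begins 20 mm below. Seated, the blade lies along the rail. Grasp across the 9 mm.
- vial_blue: blue-capped glass vial, loose; a bystander to be left where it is (moved less than 20 mm). Origin at its underside.
- vial_black: black-capped glass vial, loose; a bystander to be left where it is (moved less than 20 mm). Origin at its underside.
- septa_tin: flat round tin, loose; a bystander to be left where it is (moved less than 20 mm). Origin at its underside.
- tweezers: steel tweezers, loose; a bystander to be left where it is (moved less than 20 mm). Origin at its underside.

How it is judged:
By the outcome, as a careful person would: the job done as asked, in the order asked, and still so for the second after the job is handed in, while the arm keeps its last pose, push and grip.
It also fails if it takes over 72 s, if anything falls off the work surface, if the arm or the gripper's body presses on something with over 40 N, if the wrist force passes 120 N, or if a joint passes its speed limit or range.

## Robot

A 6-joint arm with a two-finger parallel gripper is mounted at the origin on a cart in front of the work surface, level with it; the furniture and walls round the work are solid. World frame = base frame: x ahead of the robot, y to its left, z up, the work surface at z = 0. Lengths are in mm, angles in rad, forces in N, time in s.
With the tool pointing down it reaches from about 275 to 750 mm from the base axis. Payload 10.2 kg.
Tool frame: the origin (TCP) lies between the finger pads; the fingertips stand 17 mm ahead of it and the grasp point (between the pads) lies 2 mm behind it; z points along the fingers, y is the line along which they close (so a half turn about z gives the same grasp; the last joint's range is limited). The gripper opens to 85 mm and grips with 20 to 120 N. Pads are 22 mm wide; open, the fingers measure 114 mm over their backs; the gripper's body (76 mm by 85 mm) begins 54 mm behind the grasp point. The pads swing forward as they close: fully open they stand 13 mm farther back than shut.
Start: joints at [-1.332, 0.313, 1.498, -0, 1.331, -0.223], TCP at [233.908, -470.02, 248.294] pointing down, gripper open.
Joint ranges: [-2.94, 2.94], [-0.97, 2.17], [0.19, 2.56], [-1.23, 4.37], [0.02, 3.11], [-2.88, 2.88]. Speed limits (rad/s): [2.39, 2.39, 3.01, 3.14, 3.14, 3.14].

## Interface

Orientations are given as a unit quaternion [w, x, y, z].
In Python, from rig import * gives the robot as it stands.
- The arm moves only by the tool step_arm, never from a script. Its argument "commands" is text: rows parted by semicolons, each of 7 numbers parted by spaces: the opening, from 0 (shut) to 1 (fully open), then the shift along the tool's x, y, z in cm, then the turn, a rotation vector about the tool's x, y, z in rad. In form: hand x y z rx ry rz; .... A call has 1 to 20 rows; each row is the pose to reach, as a shift and turn from the pose commanded when the call began, along the tool's axes at that moment; what a row does not reach only later rows make up. A row lasts 1/12 s, in which the tool goes at most 41.7 mm and 7.16 degrees, less where a joint would pass 70% of its speed; a pose out of reach is approached as far as the arm can. A call with a gripper value outside its range is refused whole. The fingers move at their own pace and stop on an object; "newtons" is the grip in N (left out, the last holds). Time passes only in rows, so rows that repeat a pose let the fingers close. It gives the time, the measured TCP pose, the force, the opening and the grip force at its end, in the units of the state.
- sense(): the state, without advancing time (a new reading comes with each control period).
- capture(name): name is "scene" or "top" or "wrist"; returns the picture (384x512x3 uint8, red, green, blue); there is no depth.
- camera_model(name): a dict with "mtx" (3x3 intrinsics, pixels), "eye" and "rotation" of the camera in the world. Camera axes: x right, y down, z forward; pixel columns grow to the right and rows downward; lengths in mm; the calibration is good to about 2 mm. A picture is of the moment at which its call begins: read the wrist's pose just before it. camera_model takes no time and is no camera call; for the wrist camera it gives the pose at the moment of the call.
- finish_job(): hands the job in; it is judged then, once.
Trained networks look in the newest picture that a camera, given by its name, has taken for a name from the list of things; names that differ only in an ending like _2 or _b are one class to them, and where a whole thing is asked for, a point or a joint stands for the part that bears it (a point fixed in the world has none). Each returns a list of dicts, best first, with "score" (0 to 1); they miss things now and then, are a little off and sometimes report something else, mostly with a low value. They report only what shows in the picture. A call takes as long as a camera call.
- search_frame(camera, label): "rect" ([centre column, centre row, width, height] in pixels, round what is visible of it).
- trace(camera, label): "mask" (384x512 bool, what is visible of it) and "rect" ([centre column, centre row, width, height] in pixels, round what is visible of it).
- spot_point(camera, label): "xy" ([column, row] in pixels: a listed point, or the origin of a listed thing).
The state is a dict: "time_s": time; "joints": joint angles; "dq": joint speeds; "tau": joint torques, N m; "eef_pos": TCP position; "ee_rot": TCP orientation; "force": force on the tool from outside, world axes, zero at the start; "wrist_torque": the same for the moment, N m; "grip_width": opening from 0.0 (shut) to 1.0 (fully open); "grip_force": force on a finger pad.
Only numpy, scipy, OpenCV 4.12 (cv2) and the standard library are available. Lean on these libraries where they do the work, as an engineer would, in place of code of your own. Each camera call takes 0.05 s, during which the arm holds its last target. There are 200 camera calls.

## Working session

There is one attempt and no reset: what is moved stays moved. The work goes in short steps, Python scripts to look and compute and a tool call to move; the robot and the scene stay as the last step left them, time stands still between calls to the robot, and variables do not carry over. Pictures are saved under pics/ and viewed, at most 10 in all, crops included, and the job is handed in when it is done.

Besides the shell and the picture viewer there is one more tool, called after "Call:" as a command line: name --argument value ..., lists and objects as JSON in quotes. step_arm: Moves the arm, as the interface text tells. Its arguments: {"type":"object","properties":{"commands":{"type":"string"},"newtons":{"type":"number"}},"required":["commands"]}

```bash
mkdir -p pics; cat > h.py <<'E'
from rig import *
import numpy as np, cv2
from scipy.spatial.transform import Rotation as R
def ray(cam,xy):
    m=camera_model(cam); M=np.array(m["mtx"]);Rm=np.array(m["rotation"])
    d=Rm@np.linalg.solve(M,[xy[0],xy[1],1.]); return np.array(m["eye"]),d
def atz(cam,xy,z):
    e,d=ray(cam,xy); return e+d*(z-e[2])/d[2]
def proj(cam,p):
    m=camera_model(cam);q=np.array(m["mtx"])@np.array(m["rotation"]).T@(np.array(p)-m["eye"]);return q[:2]/q[2]
def tri(cams,xys):
    A=np.zeros((3,3));b=np.zeros(3)
    for c,x in zip(cams,xys):
        e,d=ray(c,x);d=d/np.linalg.norm(d);P=np.eye(3)-np.outer(d,d);A+=P;b+=P@e
    p=np.linalg.solve(A,b);return p,[np.linalg.norm(proj(c,p)-x) for c,x in zip(cams,xys)]
def save(n,im): cv2.imwrite("pics/"+n+".png",im[:,:,::-1])
E
python3 - <<'E'
from h import *
s=sense();print(s)
for c in ["scene","top"]:
    m=camera_model(c);print(c,m["eye"],np.array(m["mtx"])[0,0])
a=capture("scene");b=capture("top")
save("s0",a);save("t0",b)
for l in ["holder_centre","carriage_arm","carriage_line","index_marker","lever_handle","lever_axis","thumbscrew_grip","vial_blue","vial_black","septa_tin","tweezers"]:
    o=[spot_point(c,l) for c in ["scene","top"]]
    print(l,[[(np.round(x["xy"],1).tolist(),round(x["score"],2)) for x in q[:2]] for q in o])
    if o[0] and o[1]:
        p,e=tri(["scene","top"],[o[0][0]["xy"],o[1][0]["xy"]]);print("   ",p.round(1),np.round(e,1))
E
```

```text
{'time_s': 0.0, 'joints': array([-1.33240615e+00,  3.13415089e-01,  1.49850445e+00, -1.31426808e-05,
        1.33101656e+00, -2.23422953e-01]), 'dq': array([ 8.26630376e-04, -7.36840515e-04,  1.39755668e-03, -6.69097673e-05,
        1.66978455e-03,  2.91623629e-03]), 'tau': array([ 1.19086108e-03, -4.12260246e+01, -2.59743404e+01, -9.20732350e-05,
        4.16219162e-03, -3.96527611e-06]), 'eef_pos': array([ 233.83643182, -469.75131659,  247.72757707]), 'ee_rot': array([-6.71656578e-04,  9.73458741e-01,  2.28861592e-01, -1.14089751e-05]), 'force': array([-0.14763255,  0.49999435,  0.24613797]), 'wrist_torque': array([-0.01367579, -0.03122937, -0.02790581]), 'grip_force': 0.0, 'grip_width': 0.999470383804992}
scene [  16.55973358 -951.33024677  731.15597451] 497.1704026798522
top [ 434.90967182 -254.01776876 1145.68204089] 496.2903472669736
holder_centre [[([274.6, 230.5], 0.67)], [([281.9, 183.9], 0.89), ([360.7, 269.4], 0.37)]]Traceback (most recent call last):
  File "<stdin>", line 11, in <module>
  File "h.py", line 14, in tri
    e,d=ray(c,x);d=d/np.linalg.norm(d);P=np.eye(3)-np.outer(d,d);A+=P;b+=P@e
        ~~~^^^^^
  File "h.py", line 6, in ray
    d=Rm@np.linalg.solve(M,[xy[0],xy[1],1.]); return np.array(m["eye"]),d
      ~~^~~~~~~~~~~~~~~~~~~~~~~~~~~~~~~~~~~~
ValueError: matmul: Input operand 1 has a mismatch in its core dimension 0, with gufunc signature (n?,k),(k,m?)->(n?,m?) (size 3 is different from 4)
```

```bash
sed -i 's/np.array(m\["rotation"\])/rot(m)/g' h.py; cat >> h.py <<'E'
def rot(m): return R.from_quat(m["rotation"],scalar_first=True).as_matrix()
E
python3 - <<'E'
from h import *
for l in ["holder_centre","carriage_arm","carriage_line","index_marker","lever_handle","lever_axis","thumbscrew_grip","vial_blue","vial_black","septa_tin","tweezers"]:
    o=[spot_point(c,l) for c in ["scene","top"]]
    print(l,[[(np.round(x["xy"],1).tolist(),round(x["score"],2)) for x in q[:2]] for q in o])
    if o[0] and o[1]:
        p,e=tri(["scene","top"],[o[0][0]["xy"],o[1][0]["xy"]]);print("   ",p.round(1),np.round(e,1))
a=cv2.imread("pics/s0.png");b=cv2.imread("pics/t0.png")
cv2.imwrite("pics/b0.png",np.hstack([a[80:384,120:480],b[80:384,120:480]]))
E
```

```text
holder_centre [[([274.6, 230.5], 0.67)], [([281.9, 183.9], 0.89), ([360.7, 269.4], 0.37)]]
    [ 5.821e+02 -2.955e+02  2.000e-01] [2.7 2.7]
carriage_arm [[([275.6, 221.5], 0.84)], [([289.4, 193.8], 0.64), ([329.6, 206.9], 0.39)]]
    [ 559.6 -314.5   48.6] [0.4 0.4]
carriage_line [[([310.3, 219.0], 0.57), ([188.4, 211.9], 0.57)], [([315.1, 169.6], 0.8)]]
    [ 612.  -369.1   62.4] [0.2 0.2]
index_marker [[([306.2, 214.1], 0.47)], [([289.6, 149.7], 0.42)]]
    [ 661.3 -312.2   17.2] [1.9 1.9]
lever_handle [[([309.6, 218.8], 0.61), ([289.2, 232.9], 0.55)], [([325.7, 209.0], 0.62)]]
    [ 540.6 -402.1  116.3] [12.8 12. ]
lever_axis [[([299.3, 215.0], 0.51)], [([317.4, 181.3], 0.81)]]
    [ 580.5 -370.1   90.4] [1.1 1.1]
thumbscrew_grip [[([251.7, 206.5], 0.42)], [([278.9, 205.8], 0.39)]]
    [ 523.8 -287.    92.2] [2.3 2.3]
vial_blue [[([251.5, 171.6], 0.75), ([273.8, 219.6], 0.62)], [([178.5, 134.9], 0.74), ([282.3, 187.0], 0.7)]]
    [701.3 -50.2 -15.2] [0.5 0.6]
vial_black [[], [([191.6, 122.9], 0.48)]]
septa_tin [[([189.3, 210.4], 0.64), ([299.6, 217.3], 0.41)], [([198.1, 235.0], 0.58)]]
    [ 465.2 -108.6    3.9] [0.2 0.2]
tweezers [[([263.8, 321.5], 0.65)], [([356.4, 267.5], 0.5)]]
    [ 397.7 -473.    -7.7] [0.2 0.1]
```

View pics/b0.png

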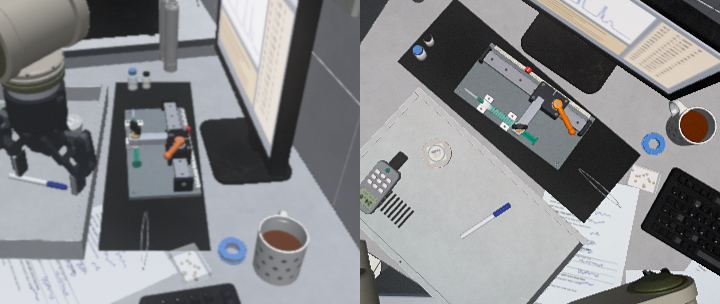

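```bash
python3 - <<'E'
from h import *
b=cv2.imread("pics/t0.png");a=cv2.imread("pics/s0.png")
c=cv2.resize(b[110:260,205:365],None,fx=5,fy=5,interpolation=cv2.INTER_CUBIC)[:600]
for i in range(0,160,20): cv2.putText(c,str(205+i),(i*5,10),0,.35,(0,255,255)); cv2.putText(c,str(110+i),(0,i*5+4),0,.35,(0,255,255))
cv2.imwrite("pics/t1.png",c)
E
```

```text
(no output)
```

View pics/t1.png

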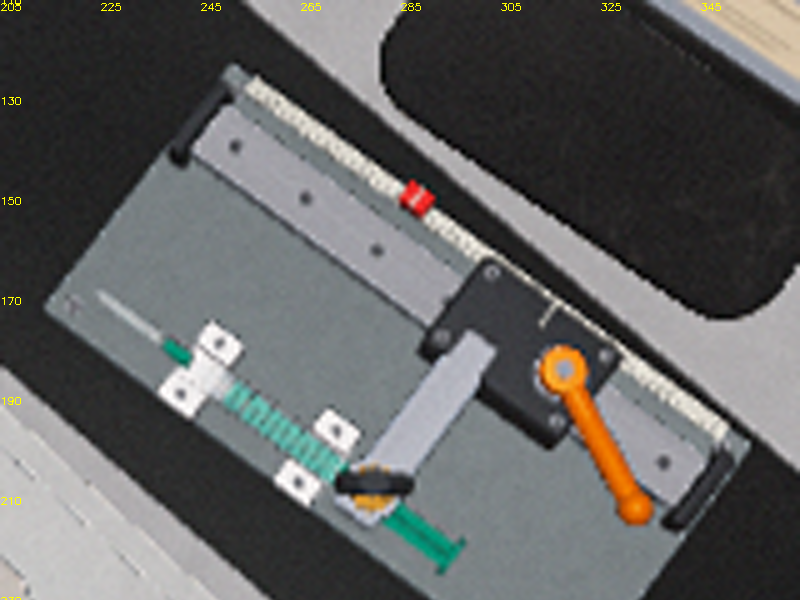

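```bash
python3 - <<'E'
from h import *
A=atz("top",(251.3,124),13);B=atz("top",(354,198),13);C=atz("top",(214.5,171.5),13)
print(A,B,C,np.linalg.norm(A-B),np.linalg.norm(A-C))
yd=(A-B)/np.linalg.norm(A-B);yd2=np.array([-(C-A)[1],(C-A)[0],0]);print(np.degrees(np.arctan2(yd[1],yd[0])),np.degrees(np.arctan2(*-(yd2/1)[[1,0]])))
xd=np.array([yd[1],-yd[0],0]);cen=(B+C)/2;print("cen",cen,xd,yd)
for n,p,z in [("line",(315.8,172),65),("line2",(316.8,170),65),("marker",(288.3,149.5),20),("lever axis",(317.8,183.8),84),("ball",(331.5,211.5),88),("screw",(280,206.3),95),("arm",(291,191.5),65)]:
    w=atz("top",p,z);d=w-cen;print(n,w.round(1),"holder",round(d@xd,1),round(d@yd,1))
m=camera_model("wrist");s=sense();T=R.from_quat(s["ee_rot"],scalar_first=True).as_matrix()
print("cam in tool",T.T@(np.array(m["eye"])-s["eef_pos"]),T.T@rot(m), T)
E
```

```text
[ 725.19332526 -224.9221392    13.        ] [ 556.17620263 -464.15298181   13.        ] [ 611.38634335 -142.40576142   13.        ] 292.91327009107056 140.57375904554252
54.75870923763588 54.0558039735015
cen [ 583.78127299 -303.27937161   13.        ] [ 0.81672927 -0.57702105  0.        ] [0.57702105 0.81672927 0.        ]
line [ 606.5 -370.6   65. ] holder 57.4 -41.9
line2 [ 611.  -372.8   65. ] holder 62.3 -41.0
marker [ 664.9 -311.7   20. ] holder 71.1 39.9
lever axis [ 577.8 -373.    84. ] holder 35.4 -60.4
ball [ 518.2 -402.2   88. ] holder 3.5 -118.6
screw [ 526.6 -291.9   95. ] holder -53.3 -23.7
arm [ 562.2 -316.6   65. ] holder -9.9 -23.3
cam in tool [ 6.50361339e+01  8.11107480e-02 -1.25385690e+02] [[ 2.06050129e-04 -9.66017840e-01 -2.58475318e-01]
 [ 9.99999964e-01  2.43449213e-04 -1.12684500e-04]
 [ 1.71780850e-04 -2.58475285e-01  9.66017856e-01]] [[ 8.95240379e-01  4.45583508e-01 -2.64340897e-05]
 [ 4.45583509e-01 -8.95240379e-01  3.03164647e-05]
 [-1.01563477e-05 -3.89191178e-05 -9.99999999e-01]]
```

Call:
step_arm --commands "0.4 29.4 6.7 5 0 0 0; 0.4 29.4 6.7 5 0 0 0; 0.4 29.4 6.7 5 0 0 0; 0.4 29.4 6.7 5 0 0 0; 0.4 29.4 6.7 5 0 0 0; 0.4 29.4 6.7 5 0 0 0; 0.4 29.4 6.7 5 0 0 0; 0.4 29.4 6.7 5 0 0 0; 0.4 29.4 6.7 5 0 0 0; 0.4 29.4 6.7 5 0 0 0; 0.4 29.4 6.7 5 0 0 0"

```text
time_s: 2.22
eef_pos: [526.3, -399.4, 198.5]
ee_rot: [0.0, 0.974, 0.229, -0.0]
force: [0.0, -0.0, 0.3]
grip_width: 0.399
grip_force: 0.0
```

```bash
python3 - <<'E'
from h import *
s=sense();print(s["time_s"],s["eef_pos"],s["ee_rot"],s["grip_width"],s["joints"])
w=capture("wrist");save("w0",w)
for l,z in [("lever_handle",85),("lever_axis",85),("carriage_line",65),("carriage_arm",56),("thumbscrew_grip",91),("index_marker",17)]:
    for o in spot_point("wrist",l)[:2]: print(l,np.round(o["xy"],1),round(o["score"],2),atz("wrist",o["xy"],z).round(1))
E
```

```text
2.2167 [ 526.28759515 -399.42880875  198.47661661] [ 5.83020086e-05  9.73533514e-01  2.28544271e-01 -1.00418105e-04] 0.39902501138469065 [-8.26070757e-01  6.54579199e-01  1.10448126e+00 -2.36392595e-04
  1.38252944e+00  2.83605578e-01]
lever_handle [262.  192.1] 0.96 [ 528.9 -400.1   85. ]
carriage_line [272.1  84.6] 0.96 [ 611.3 -368.5   65. ]
carriage_arm [190.9 109.5] 0.97 [ 562.  -313.5   56. ]
thumbscrew_grip [139.3 138.7] 0.56 [ 526.6 -293.1   91. ]
thumbscrew_grip [272.4  83.9] 0.52 [ 609.4 -368.5   91. ]
index_marker [239.    5.2] 0.47 [ 664.7 -308.7   17. ]
```

View pics/w0.png

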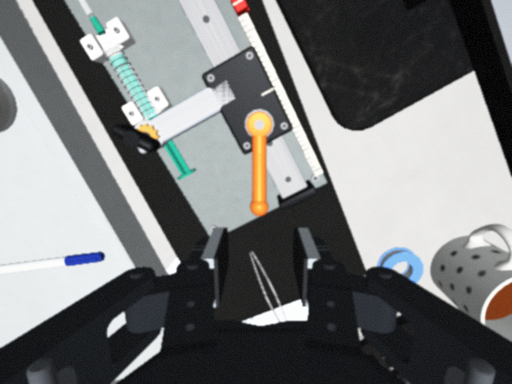

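Call:
step_arm --commands "0.35 0.2 0.05 4 0 0 0; 0.35 0.2 0.05 8 0 0 0; 0.35 0.2 0.05 11.6 0 0 0; 0.35 0.2 0.05 11.6 0 0 0; 0.25 0.2 0.05 11.6 0 0 0; 0.25 0.2 0.05 11.6 0 0 0; 0.25 0.2 0.05 11.6 0 0 0"

```text
time_s: 3.15
eef_pos: [529.9, -399.6, 85.5]
ee_rot: [0.002, 0.973, 0.229, 0.001]
force: [-0.2, 0.4, 0.3]
grip_width: 0.251
grip_force: 0.0
```

Call:
step_arm --commands "0.25 0.04 0.67 0 0 0 -0.12; 0.25 0.16 1.33 0 0 0 -0.24; 0.25 0.36 1.97 0 0 0 -0.36; 0.25 0.63 2.59 0 0 0 -0.48; 0.25 0.98 3.16 0 0 0 -0.6; 0.25 1.39 3.69 0 0 0 -0.72; 0.25 1.86 4.17 0 0 0 -0.84; 0.25 2.39 4.59 0 0 0 -0.96; 0.25 2.96 4.94 0 0 0 -1.08; 0.25 3.4 5.15 0 0 0 -1.12; 0.25 3.4 5.15 0 0 0 -1.12; 0.25 3.4 5.15 0 0 0 -1.12"

```text
time_s: 4.15
eef_pos: [581.4, -429.0, 84.3]
ee_rot: [-0.002, 0.703, 0.711, -0.001]
force: [-10.4, 7.6, 4.0]
grip_width: 0.25
grip_force: 5.4
```

```bash
python3 - <<'E'
from h import *
s=sense();print(s["time_s"],s["eef_pos"],s["force"],s["joints"])
save("t2",capture("top"))
for l,z in [("lever_handle",85),("lever_axis",85),("carriage_line",65),("carriage_arm",56),("thumbscrew_grip",91)]:
    for o in spot_point("top",l)[:2]: print(l,np.round(o["xy"],1),round(o["score"],2),atz("top",o["xy"],z).round(1))
b=cv2.imread("pics/t2.png");c=cv2.resize(b[120:240,225:365],None,fx=4,fy=4,interpolation=cv2.INTER_CUBIC)
cv2.imwrite("pics/t2c.png",c)
E
```

```text
4.15 [ 581.3821011  -428.98110476   84.34351318] [-10.43476034   7.64726288   4.00392036] [-7.96971470e-01  9.01347864e-01  9.59398144e-01 -1.20419857e-03
  1.28415079e+00 -8.07826094e-01]
carriage_line [315.9 172.9] 0.86 [ 604.5 -370.8   65. ]
carriage_line [289.9 149.9] 0.64 [ 654.9 -313.    65. ]
carriage_arm [287.3 194.8] 0.8 [ 555.8 -309.    56. ]
```

View pics/t2c.png

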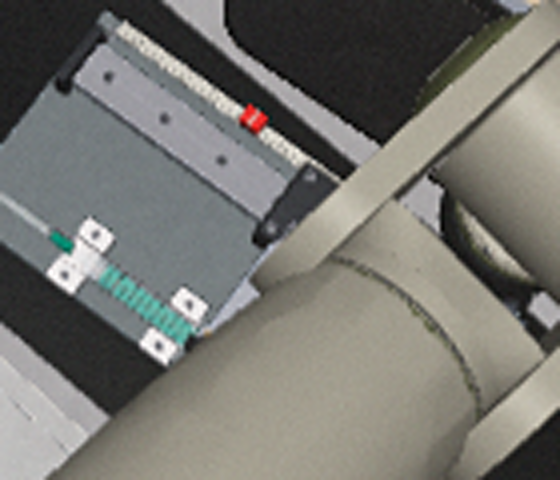

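Call:
step_arm --commands "0.3 0 -0.4 0 0 0 0; 0.4 0 -0.4 -4 0 0 0; 0.6 0 -0.4 -8 0 0 0; 0.8 2 -0.6 -10 0 0 -0.12; 0.8 5 -1 -10 0 0 -0.24; 0.8 8 -1.4 -10 0 0 -0.36; 0.8 11.5 -1.8 -10 0 0 -0.48; 0.8 11.5 -1.8 -10 0 0 -0.6; 0.8 11.5 -1.8 -10 0 0 -0.72; 0.8 11.5 -1.8 -10 0 0 -0.84; 0.8 11.5 -1.8 -10 0 0 -0.94; 0.8 11.5 -1.8 -10 0 0 -0.94; 0.8 11.5 -1.8 -10 0 0 -0.94"

```text
time_s: 5.53
eef_pos: [563.4, -315.0, 183.9]
ee_rot: [0.001, 0.306, 0.952, -0.0]
force: [-0.3, -0.3, 0.1]
grip_width: 0.8
grip_force: 0.0
```

```bash
python3 - <<'E'
from h import *
s=sense();print(s["time_s"],s["eef_pos"],s["ee_rot"],s["force"],s["joints"])
w=capture("wrist");save("w1",w)
for l,z in [("lever_handle",85),("lever_axis",85),("carriage_line",65),("carriage_arm",56),("thumbscrew_grip",91),("index_marker",17)]:
    for o in spot_point("wrist",l)[:2]: print(l,np.round(o["xy"],1),round(o["score"],2),atz("wrist",o["xy"],z).round(1))
E
```

```text
5.5333 [ 563.35422032 -315.02756403  183.87184187] [ 1.24656980e-03  3.06451184e-01  9.51885440e-01 -4.75633295e-04] [-0.31918165 -0.29433863  0.1090929 ] [-6.91066930e-01  6.28513202e-01  1.18703017e+00  4.15578852e-05
  1.32338113e+00 -1.63894763e+00]
lever_axis [216.7 252. ] 0.78 [ 578.5 -371.    85. ]
carriage_line [282.1 183.3] 0.73 [ 566.3 -294.4   65. ]
carriage_line [243.3 266.9] 0.61 [ 610.8 -368.6   65. ]
carriage_arm [260.4 188. ] 0.87 [ 560.6 -313.1   56. ]
thumbscrew_grip [263.1 147.5] 0.79 [ 529.5 -288.5   91. ]
thumbscrew_grip [317.8 246.9] 0.63 [ 620.4 -298.8   91. ]
index_marker [317.4 246.8] 0.53 [ 657.9 -306.5   17. ]
```

View pics/w1.png

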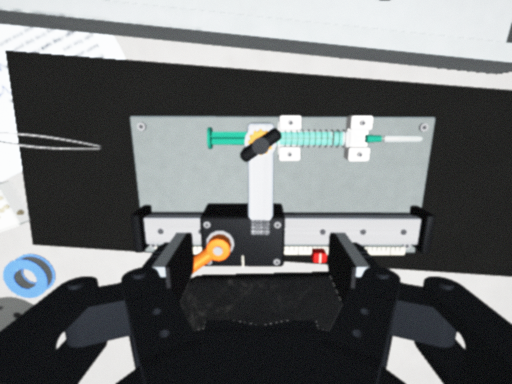

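Call:
step_arm --commands "0.6 0.2 0 4 0 0 0; 0.6 0.2 0 8 0 0 0; 0.6 0.2 0 11 0 0 0; 0.6 0.2 0 12.5 0 0 0; 0.6 0.2 0 12.5 0 0 0; 0.2 0.2 0 12.5 0 0 0; 0.2 0.2 0 12.5 0 0 0; 0.2 0.2 0 12.5 0 0 0; 0.2 0.2 0 12.5 0 0 0; 0.2 0.2 0 12.5 0 0 0" --newtons 30

```text
time_s: 6.72
eef_pos: [562.2, -314.2, 59.3]
ee_rot: [0.002, 0.305, 0.952, -0.001]
force: [0.2, 0.2, 6.4]
grip_width: 0.251
grip_force: 33.5
```

Call:
step_arm --commands "0.2 0 1 0 0 0 0; 0.2 0 2 0 0 0 0; 0.2 0 3 0 0 0 0; 0.2 0 4 0 0 0 0; 0.2 0 5 0 0 0 0; 0.2 0 6 0 0 0 0; 0.2 0 7 0 0 0 0; 0.2 0 7.5 0 0 0 0; 0.2 0 7.5 0 0 0 0; 0.2 0 7.5 0 0 0 0"

```text
time_s: 7.55
eef_pos: [606.7, -252.6, 59.4]
ee_rot: [0.003, 0.305, 0.952, -0.0]
force: [5.1, 0.6, 6.0]
grip_width: 0.251
grip_force: 33.4
```

```bash
python3 - <<'E'
from h import *
s=sense();print(s["time_s"],s["eef_pos"],s["ee_rot"],s["force"],s["grip_width"],s["joints"])
w=capture("wrist");save("w2",w);t=capture("top");save("t3",t)
for c in ["wrist","top"]:
  for l,z in [("carriage_line",65),("index_marker",17)]:
    for o in spot_point(c,l)[:2]: print(c,l,np.round(o["xy"],1),round(o["score"],2),atz(c,o["xy"],z).round(1))
A=cv2.resize(w[190:290,180:400],None,fx=3,fy=3,interpolation=cv2.INTER_CUBIC)
B=cv2.resize(t[125:210,230:340],None,fx=6,fy=3.5*0+6,interpolation=cv2.INTER_CUBIC)[:290]
cv2.imwrite("pics/c3.png",np.vstack([A,B])[:,:,::-1])
E
```

```text
7.55 [ 606.72336734 -252.61300406   59.35913205] [ 2.66561843e-03  3.04967021e-01  9.52359179e-01 -7.26684512e-05] [5.12989675 0.56034345 5.98544089] 0.2510240407490369 [-5.72882087e-01  7.81376925e-01  1.26074277e+00  1.40169136e-03
  1.09428762e+00 -1.52450823e+00]
top carriage_line [313.7 164.3] 0.48 [ 623.6 -365.9   65. ]
```

View pics/c3.png

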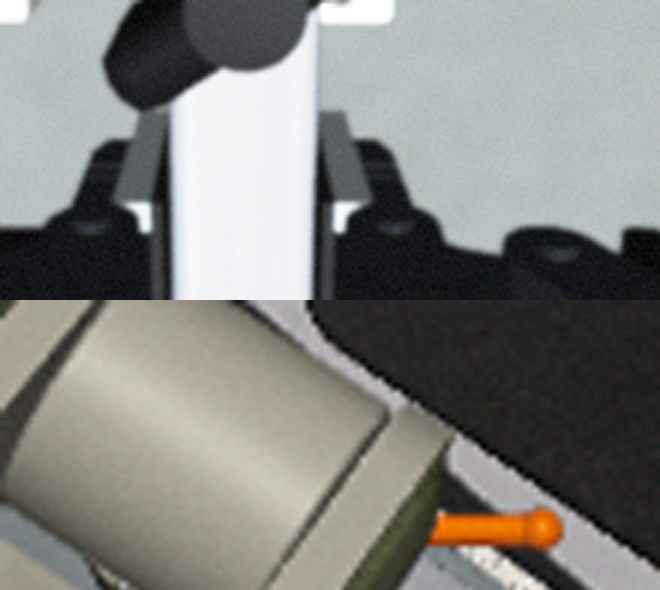

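Call:
step_arm --commands "0.6 0 0 0 0 0 0; 0.6 0 0 0 0 0 0; 0.6 0 0 0 0 0 0; 0.6 0 0 -4 0 0 0; 0.6 0 0 -8 0 0 0; 0.8 0 0 -12 0 0 0; 0.8 0 0 -12 0 0 0; 0.8 0 0 -12 0 0 0"

```text
time_s: 8.52
eef_pos: [605.6, -252.9, 179.6]
ee_rot: [0.002, 0.305, 0.952, -0.001]
force: [-0.3, 0.2, -0.6]
grip_width: 0.8
grip_force: 0.0
```

```bash
python3 - <<'E'
from h import *
s=sense();print(s["time_s"],s["eef_pos"],s["ee_rot"])
w=capture("wrist");save("w3",w)
for l,z in [("carriage_line",65),("index_marker",17),("carriage_arm",56),("thumbscrew_grip",91),("lever_axis",85)]:
    for o in spot_point("wrist",l)[:2]: print(l,np.round(o["xy"],1),round(o["score"],2),atz("wrist",o["xy"],z).round(1))
A=cv2.resize(w[200:275,190:320],None,fx=6,fy=6,interpolation=cv2.INTER_CUBIC)
for i in range(0,130,10): cv2.putText(A,str(190+i),(i*6,10),0,.35,(255,255,0)); cv2.putText(A,str(200+i),(0,i*6+4),0,.35,(255,255,0))
save("c4",A)
E
```

```text
8.5167 [ 605.56803907 -252.93724164  179.58568136] [ 2.03383270e-03  3.04957867e-01  9.52363495e-01 -5.80007074e-04]
carriage_line [243.8 271.4] 0.92 [ 653.  -305.4   65. ]
carriage_arm [218.2 257.5] 0.62 [ 631.2 -319.3   56. ]
carriage_arm [264.9 191.7] 0.56 [ 605.1 -248.    56. ]
thumbscrew_grip [262.5 148.6] 0.6 [ 570.5 -226.4   91. ]
thumbscrew_grip [243. 273.] 0.58 [ 642.4 -296.6   91. ]
lever_axis [217.7 255.4] 0.72 [ 620.5 -306.5   85. ]
```

View pics/c4.png

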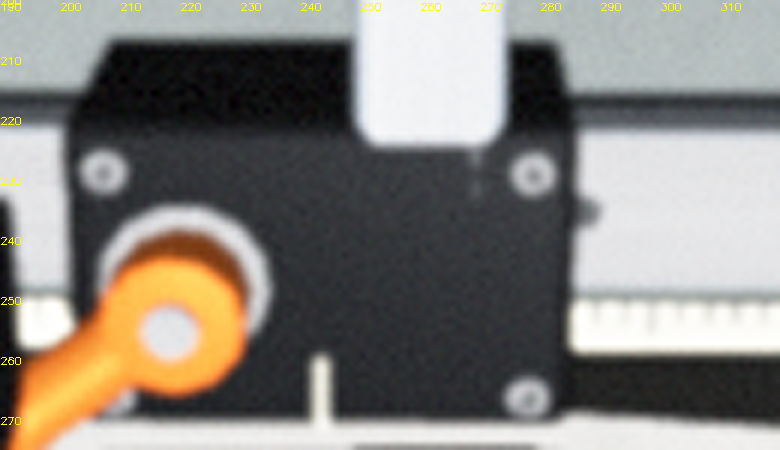

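Call:
step_arm --commands "0.8 11.6 -26.7 -3 0 0 0; 0.8 11.6 -26.7 -3 0 0 0; 0.8 11.6 -26.7 -3 0 0 0; 0.8 11.6 -26.7 -3 0 0 0; 0.8 11.6 -26.7 -3 0 0 0; 0.8 11.6 -26.7 -3 0 0 0; 0.8 11.6 -26.7 -3 0 0 0; 0.8 11.6 -26.7 -3 0 0 0; 0.8 11.6 -26.7 -3 0 0 0"

```text
time_s: 9.57
eef_pos: [354.1, -403.4, 207.1]
ee_rot: [-0.0, 0.307, 0.952, 0.0]
force: [0.1, -0.1, -0.4]
grip_width: 0.802
grip_force: 0.0
```

```bash
python3 - <<'E'
from h import *
s=sense();print(s["time_s"],s["eef_pos"],s["ee_rot"])
t=capture("top");save("t4",t);sc=capture("scene");save("s4",sc)
for c in ["top","scene"]:
  for l,z in [("carriage_line",65),("index_marker",17),("lever_handle",85),("thumbscrew_grip",91)]:
    for o in spot_point(c,l)[:2]: print(c,l,np.round(o["xy"],1),round(o["score"],2),atz(c,o["xy"],z).round(1))
t0=cv2.imread("pics/t0.png")[:,:,::-1]
def g(t):
  A=cv2.resize(t[135:185,265:330],None,fx=6,fy=6,interpolation=cv2.INTER_CUBIC)
  for i in range(0,65,10): cv2.putText(A,str(265+i),(i*6,10),0,.35,(255,255,0)); cv2.putText(A,str(135+i),(0,i*6+4),0,.35,(255,255,0))
  return A
S=cv2.resize(sc[195:245,280:345],None,fx=6,fy=6,interpolation=cv2.INTER_CUBIC)
for i in range(0,65,10): cv2.putText(S,str(280+i),(i*6,10),0,.35,(255,255,0)); cv2.putText(S,str(195+i),(0,i*6+4),0,.35,(255,255,0))
save("c5",np.vstack([np.hstack([g(t),g(t0)]),np.hstack([S,S*0])]))
E
```

```text
9.5667 [ 354.05470093 -403.445795    207.08613325] [-1.51268987e-04  3.06657083e-01  9.51820031e-01  1.99115514e-04]
top carriage_line [282.5 149.6] 0.78 [ 655.2 -296.6   65. ]
top index_marker [262.1 175.4] 0.6 [ 603.8 -252.5   17. ]
top lever_handle [312.1 164.5] 0.69 [ 619.6 -360.3   85. ]
top thumbscrew_grip [251.  184.6] 0.38 [ 572.4 -229.2   91. ]
scene carriage_line [305.2 196.6] 0.78 [ 656.1 -305.4   65. ]
scene lever_handle [312.9 210.5] 0.47 [ 615.4 -371.5   85. ]
scene thumbscrew_grip [252.4 185.9] 0.42 [ 568.5 -224.9   91. ]
```

View pics/c5.png

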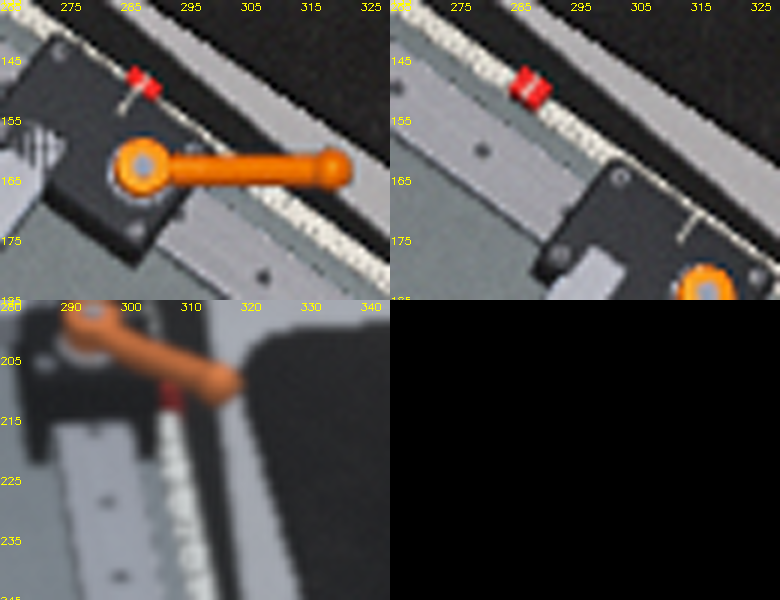

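```bash
python3 - <<'E'
from h import *
t=cv2.imread("pics/t4.png");t0=cv2.imread("pics/t0.png")
def g(t,x0,y0):
  A=cv2.resize(t[y0:y0+18,x0:x0+18],None,fx=22,fy=22,interpolation=cv2.INTER_CUBIC)
  for i in range(0,18,2): cv2.putText(A,str(x0+i),(i*22+4,10),0,.35,(0,255,255)); cv2.putText(A,str(y0+i),(0,i*22+15),0,.35,(0,255,255))
  return A
cv2.imwrite("pics/c6.png",np.hstack([g(t,278,140),g(t0,280,141)]))
E
```

```text
(no output)
```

View pics/c6.png

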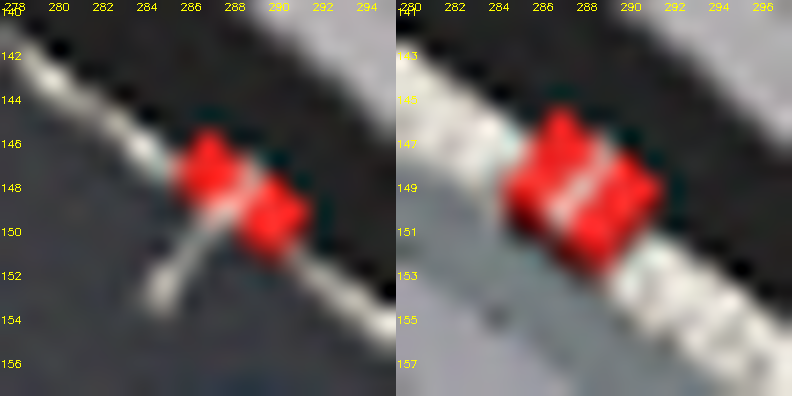

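```bash
python3 - <<'E'
from h import *
a=np.radians(54.4);yd=np.array([np.cos(a),np.sin(a),0]);xd=np.array([np.sin(a),-np.cos(a),0]);c=np.array([583.8,-303.3,0])
f=lambda p,z:((atz("top",p,z)-c)@np.array([xd,yd]).T).round(1)
for p in [(284.86,152.9),(287.4,149.1)]: print("line",f(p,65.5))
for z in (24,28,32,36): print(z,f((286.8,150.6),z),f((288.9,147.2),z),f((288.95,147.0),z))
E
```

```text
line [51.2 38.4]
line [61.5 39. ]
24 [65.9 41.3] [75.2 42.1] [75.7 42.3]
28 [65.2 41. ] [74.4 41.8] [74.9 42. ]
32 [64.4 40.7] [73.6 41.5] [74.  41.7]
36 [63.6 40.3] [72.8 41.2] [73.2 41.4]
```

Call:
step_arm --commands "0.6 -11.6 26.7 3 0 0 0; 0.6 -11.6 26.7 3 0 0 0; 0.6 -11.6 26.7 3 0 0 0; 0.6 -11.6 26.7 3 0 0 0; 0.6 -11.6 26.7 3 0 0 0; 0.6 -11.6 26.7 3 0 0 0; 0.6 -11.6 26.7 3 0 0 0; 0.6 -11.6 26.7 3 0 0 0; 0.6 -11.6 26.7 7 0 0 0; 0.6 -11.6 26.7 11 0 0 0; 0.6 -11.6 26.75 14.9 0 0 0; 0.6 -11.6 26.75 14.9 0 0 0; 0.6 -11.6 26.75 14.9 0 0 0; 0.2 -11.6 26.75 14.9 0 0 0; 0.2 -11.6 26.75 14.9 0 0 0; 0.2 -11.6 26.75 14.9 0 0 0; 0.2 -11.6 26.75 14.9 0 0 0; 0.2 -11.6 26.75 14.9 0 0 0" --newtons 30

```text
time_s: 11.57
eef_pos: [606.5, -252.9, 61.5]
ee_rot: [0.002, 0.305, 0.952, -0.001]
force: [-1.1, 0.9, 8.0]
grip_width: 0.249
grip_force: 32.0
```

Call:
step_arm --commands "0.2 0 0.1 0 0 0 0; 0.2 0 0.2 0 0 0 0; 0.2 0 0.26 0 0 0 0; 0.2 0 0.26 0 0 0 0; 0.2 0 0.26 0 0 0 0"

```text
time_s: 11.98
eef_pos: [607.7, -251.3, 61.5]
ee_rot: [0.002, 0.305, 0.952, -0.001]
force: [-2.8, -1.5, 7.6]
grip_width: 0.251
grip_force: 32.0
```

Call:
step_arm --commands "0.2 0 0.06 0 0 0 0; 0.2 0 0.06 0 0 0 0; 0.2 0 0.06 0 0 0 0"

```text
time_s: 12.23
eef_pos: [608.0, -250.8, 61.5]
ee_rot: [0.002, 0.305, 0.952, -0.001]
force: [-2.8, -1.3, 6.8]
grip_width: 0.253
grip_force: 32.0
```

```bash
python3 - <<'E'
from h import *
print(sense()["joints"])
for n,p,z in [("hub",(265+142/6-.5,135+166/6-.5),81),("ball",(265+332/6-.5,135+167/6-.5),88),("mid",(265+280/6-.5,135+168/6-.5),85),("screw",(251,184.6),93)]: print(n,p,atz("top",p,z).round(1))
# lever axis in t0 & old wrist
print(atz("top",(317.8-.5,183.8-.5),81))
# wrist w0 hub (259,123), w3 hub (217,255.3), w1 hub (219,247)
m=camera_model("wrist");s=sense()
T=R.from_quat(s["ee_rot"],scalar_first=True).as_matrix();Rc=T.T@rot(m);ec=T.T@(np.array(m["eye"])-s["eef_pos"])
def w(pos,q,xy,z):
    T=R.from_quat(q,scalar_first=True).as_matrix();e=np.array(pos)+T@ec;d=T@Rc@np.linalg.solve(np.array(m["mtx"]),[xy[0],xy[1],1]);return (e+d*(z-e[2])/d[2]).round(1)
print("w0 hub",w([526.288,-399.429,198.477],[0,.97353,.22854,0],(259,123),81))
q=[2.03e-3,.304958,.952363,-5.8e-4];p3=[605.568,-252.937,179.586]
print("w3 hub",w(p3,q,(216.7,255),81))
print("w3 line",w(p3,q,(241.3,268),65))
q=[1.2466e-3,.30645,.951885,-4.756e-4]
p1=[563.354,-315.028,183.872]
print("w1 line",w(p1,q,(243,264),65),"marker",[w(p1,q,(319.5,256),z) for z in (26,32)], "screw",w(p1,q,(263,145),97))
E
```

```text
[-5.68723096e-01  7.80020673e-01  1.25696147e+00 -9.73702130e-04
  1.09981979e+00 -1.51876451e+00]
hub (288.1666666666667, 162.16666666666666) [ 624.4 -308.7   81. ]
ball (319.8333333333333, 162.33333333333334) [ 624.1 -376.7   88. ]
mid (311.1666666666667, 162.5) [ 623.9 -358.3   85. ]
screw (251, 184.6) [ 572.1 -229.2   93. ]
[ 579.30829257 -372.28960743   81.        ]
w0 hub [ 579.  -371.8   81. ]
w3 hub [ 623.7 -311.3   81. ]
w3 line [ 652.3 -307.9   65. ]
w1 line [ 609.1 -367.9   65. ] marker [array([ 665. , -310.5,   26. ]), array([ 661.8, -309.8,   32. ])] screw [ 528.1 -287.6   97. ]
```

Call:
step_arm --commands "0.6 0 0 0 0 0 0; 0.6 0 0 0 0 0 0; 0.6 0 0 0 0 0 0; 0.6 0 0 -4 0 0 0; 0.6 0 0 -8 0 0 0; 0.6 0 0 -12 0 0 0; 0.5 11.6 -26.7 -15 0 0 0; 0.5 11.6 -26.7 -15 0 0 0; 0.5 11.6 -26.7 -15 0 0 0; 0.5 11.6 -26.7 -15 0 0 0; 0.5 11.6 -26.7 -15 0 0 0; 0.5 11.6 -26.7 -15 0 0 0; 0.5 11.6 -26.7 -15 0 0 0"

```text
time_s: 13.32
eef_pos: [356.8, -399.5, 208.7]
ee_rot: [0.0, 0.305, 0.952, -0.0]
force: [0.2, -0.3, -0.7]
grip_width: 0.503
grip_force: 0.0
```

```bash
python3 - <<'E'
from h import *
s=sense();print(s["time_s"],s["eef_pos"],s["joints"])
ts=[capture("top").astype(float) for _ in range(4)];t=np.mean(ts,0).astype(np.uint8);save("t5",t)
# rectify: horizontal plane z=30 (right/marker) and z=65.5 (left/carriage) to holder coords, 10 px/mm; x->right? use y->right, x->up
a=np.radians(54.35);yd=np.array([np.cos(a),np.sin(a),0]);xd=np.array([np.sin(a),-np.cos(a),0]);c=np.array([583.8,-303.3,0])
def rect(z,x0,x1,y0=20,y1=60,k=10):
    X,Y=[x1,x1,x0],[y0,y1,y0]
    src=np.float32([proj("top",c+xd*x+yd*y+[0,0,z]) for x,y in [(x1,y0),(x1,y1),(x0,y1),(x0,y0)]])
    w,h=(y1-y0)*k,(x1-x0)*k
    return cv2.warpPerspective(t,cv2.getPerspectiveTransform(src,np.float32([(0,0),(w,0),(w,h),(0,h)])),(w,h),flags=cv2.INTER_CUBIC)
A=rect(65.5,45,65);B=rect(30,60,80)
im=np.vstack([B,A])
for y in range(20,60,5): cv2.putText(im,str(y),((y-20)*10,198),0,.4,(255,255,0))
for y in (35,40,45): im[::4,(y-20)*10]=(0,255,255)
save("c7",im)
for x in (50,52,54,56,58):
    r=A[(65-x)*10-5:(65-x)*10+5].mean((0,2));r=r[100:300];r=np.clip(r-np.median(r)-8,0,None);print(x,20+10+(r*np.arange(200)).sum()/r.sum()/10)
E
```

```text
13.3167 [ 356.787225   -399.45888019  208.73840822] [-1.06069874e+00  3.69071438e-01  1.52596637e+00  1.16608862e-04
  1.24606387e+00 -2.01209023e+00]
50 40.78205830388693
52 41.23009479560868
54 41.06812966771295
56 41.16416447656592
58 40.959559086839754
```

View pics/c7.png

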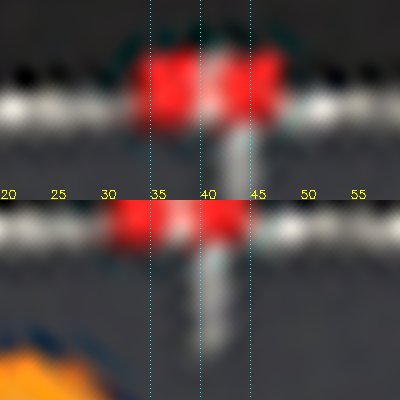

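Call:
step_arm --commands "0.4 -2.6 2.4 0 0 0 0.12; 0.4 -5.2 4.8 0 0 0 0.24; 0.4 -7.8 7.2 0 0 0 0.36; 0.4 -10.4 9.7 0 0 0 0.48; 0.4 -13 12.1 0 0 0 0.6; 0.4 -15.6 14.6 0 0 0 0.72; 0.4 -18.2 17 0 0 0 0.84; 0.4 -19.8 18.5 0 0 0 0.945; 0.4 -19.8 18.5 2 0 0 0.945; 0.4 -19.8 18.5 5 0 0 0.945; 0.4 -19.8 18.5 5 0 0 0.945; 0.4 -19.8 18.5 5 0 0 0.945"

```text
time_s: 14.52
eef_pos: [627.5, -361.6, 156.8]
ee_rot: [-0.002, 0.704, 0.71, -0.0]
force: [-0.3, -0.4, 0.5]
grip_width: 0.403
grip_force: 0.0
```

```bash
python3 - <<'E'
from h import *
s=sense();print(s["time_s"],s["eef_pos"],s["ee_rot"],s["joints"])
w=capture("wrist");save("w4",w)
for l,z in [("lever_handle",85),("lever_axis",85)]:
    for o in spot_point("wrist",l)[:2]: print(l,np.round(o["xy"],1),round(o["score"],2),atz("wrist",o["xy"],z).round(1))
o=trace("wrist","clamp_lever")
hsv=cv2.cvtColor(w,cv2.COLOR_RGB2HSV);m=cv2.inRange(hsv,(8,150,120),(22,255,255));ys,xs=np.nonzero(m);
for r in range(ys.min(),ys.max(),8): k=xs[ys==r];print(r,k.mean() if len(k) else None,len(k),atz("wrist",(k.mean(),r),86).round(1))
E
```

```text
14.5167 [ 627.53086714 -361.59667192  156.80271246] [-1.86467900e-03  7.04335597e-01  7.09864693e-01 -8.24830623e-05] [-6.84094567e-01  8.45350314e-01  8.73979006e-01  2.00557178e-04
  1.42599106e+00 -6.91943233e-01]
lever_handle [256.2 211.7] 0.59 [ 625.  -365.3   85. ]
lever_axis [257.5 133.7] 0.66 [ 625.6 -310.2   85. ]
4 192.0 3 [ 585.7 -233.8   86. ]
12 186.5 8 [ 582.1 -238.1   86. ]
20 None 0 [nan nan nan]
28 None 0 [nan nan nan]
36 None 0 [nan nan nan]
44 None 0 [nan nan nan]
52 None 0 [nan nan nan]
60 None 0 [nan nan nan]
68 None 0 [nan nan nan]
76 None 0 [nan nan nan]
84 None 0 [nan nan nan]
92 None 0 [nan nan nan]
100 None 0 [nan nan nan]
108 None 0 [nan nan nan]
116 None 0 [nan nan nan]
124 247.5 2 [ 618.8 -304.    86. ]
132 245.0 3 [ 617.1 -309.3   86. ]
140 251.5 8 [ 621.5 -314.5   86. ]
148 256.93333333333334 15 [ 625.2 -319.9   86. ]
156 257.0 12 [ 625.2 -325.3   86. ]
164 257.61538461538464 13 [ 625.7 -330.8   86. ]
172 256.0 15 [ 624.6 -336.5   86. ]
180 256.0 14 [ 624.6 -342.2   86. ]
188 256.53333333333336 15 [ 625.  -347.9   86. ]
196 255.93333333333334 15 [ 624.6 -353.8   86. ]
204 256.64285714285717 14 [ 625.1 -359.7   86. ]
212 254.92307692307693 13 [ 623.9 -365.8   86. ]
220 253.78571428571428 14 [ 623.1 -371.9   86. ]
228 254.0 21 [ 623.2 -378.1   86. ]
236 254.5 16 [ 623.6 -384.4   86. ]<stdin>:8: RuntimeWarning: Mean of empty slice.
  ret = ret.dtype.type(ret / rcount)
```

Call:
step_arm --commands "0.4 -0.3 -0.25 4 0 0 0; 0.4 -0.3 -0.25 7.1 0 0 0; 0.4 -0.3 -0.25 7.1 0 0 0; 0.25 -0.3 -0.25 7.1 0 0 0; 0.25 -0.3 -0.25 7.1 0 0 0; 0.25 -0.3 -0.25 7.1 0 0 0"

```text
time_s: 15.22
eef_pos: [625.7, -367.2, 90.6]
ee_rot: [0.002, 0.705, 0.709, 0.0]
force: [-0.3, -0.3, 0.3]
grip_width: 0.249
grip_force: 0.0
```

Call:
step_arm --commands "0.25 0.1 0 0.4 0 0 0; 0.25 0.14 -0.68 0.4 0 0 0.12; 0.25 0.26 -1.36 0.4 0 0 0.24; 0.25 0.47 -2.01 0.4 0 0 0.36; 0.25 0.75 -2.63 0.4 0 0 0.48; 0.25 1.1 -3.22 0.4 0 0 0.6; 0.25 1.5 -3.76 0.4 0 0 0.72; 0.25 2 -4.24 0.4 0 0 0.84; 0.25 2.5 -4.67 0.4 0 0 0.96; 0.25 3.1 -5.03 0.4 0 0 1.08; 0.25 3.1 -5.03 0.4 0 0 1.08"

```text
time_s: 16.13
eef_pos: [574.3, -335.3, 84.4]
ee_rot: [0.001, 0.97, 0.244, 0.0]
force: [-0.0, 0.4, -0.7]
grip_width: 0.248
grip_force: 0.0
```

Call:
step_arm --commands "0.25 0 -0.15 0 0 0 0.03; 0.25 0 -0.3 0 0 0 0.03; 0.25 0 -0.45 0 0 0 0.03; 0.25 0 -0.45 0 0 0 0.03"

```text
time_s: 16.47
eef_pos: [572.3, -332.1, 83.8]
ee_rot: [0.001, 0.973, 0.232, 0.0]
force: [0.6, -2.7, 2.9]
grip_width: 0.255
grip_force: 1.2
```

Call:
step_arm --commands "0.25 0 -0.1 0 0 0 0; 0.25 0 -0.2 0 0 0 0; 0.25 0 -0.3 0 0 0 0; 0.25 0 -0.3 0 0 0 0"

```text
time_s: 16.8
eef_pos: [570.8, -329.4, 83.4]
ee_rot: [0.001, 0.973, 0.231, 0.0]
force: [1.3, -4.5, 2.2]
grip_width: 0.249
grip_force: 2.1
```

Call:
step_arm --commands "0.25 0 -0.15 0 0 0 0; 0.25 0 -0.3 0 0 0 0; 0.25 0 -0.4 0 0 0 0; 0.25 0 -0.4 0 0 0 0"

```text
time_s: 17.13
eef_pos: [570.2, -328.3, 83.9]
ee_rot: [0.004, 0.973, 0.231, 0.002]
force: [10.2, -16.7, -3.4]
grip_width: 0.252
grip_force: 9.6
```

Call:
step_arm --commands "0.3 0 0.5 0 0 0 0; 0.4 0 0.6 -2 0 0 0; 0.5 0 0.6 -6 0 0 0; 0.6 0 0.6 -10.6 0 0 0; 0.6 1 -1.3 -10.6 0 0 -0.12; 0.6 2 -3.5 -10.6 0 0 -0.24; 0.6 3 -5.5 -10.6 0 0 -0.36; 0.6 4 -7.5 -10.6 0 0 -0.48; 0.6 4.8 -8.8 -10.6 0 0 -0.6; 0.6 4.8 -8.8 -10.6 0 0 -0.72; 0.6 4.8 -8.8 -10.6 0 0 -0.84; 0.6 4.8 -8.8 -10.6 0 0 -0.96; 0.6 4.8 -8.8 -10.6 0 0 -1.08; 0.6 4.8 -8.8 -10.6 0 0 -1.1; 0.6 4.8 -8.8 -10.6 0 0 -1.1"

```text
time_s: 18.38
eef_pos: [571.9, -224.8, 188.7]
ee_rot: [-0.001, 0.709, 0.705, 0.0]
force: [-1.1, 0.1, -0.5]
grip_width: 0.602
grip_force: 0.0
```

```bash
python3 - <<'E'
from h import *
s=sense();print(s["time_s"],s["eef_pos"],s["ee_rot"],s["joints"])
w=capture("wrist");save("w5",w);save("s5",capture("scene"));t=capture("top");save("t6",t)
for c in ["wrist","scene","top"]:
 for l,z in [("thumbscrew_grip",92),("lever_handle",85),("lever_axis",85),("carriage_line",65)]:
  for o in spot_point(c,l)[:2]: print(c,l,np.round(o["xy"],1),round(o["score"],2),atz(c,o["xy"],z).round(1))
save("c8",np.hstack([w,t[100:,200:400][:284].repeat(1,0) if 0 else np.pad(t[110:250,215:345],((0,244),(0,0),(0,0)))]))
E
```

```text
18.3833 [ 571.9055433  -224.82566591  188.73775841] [-8.80898278e-04  7.09108246e-01  7.05099085e-01  3.88513402e-06] [-5.65120357e-01  5.57710335e-01  1.29126352e+00  4.13089735e-04
  1.29433523e+00 -5.59563632e-01]
wrist thumbscrew_grip [262.8 201.8] 0.73 [ 573.8 -226.3   92. ]
wrist lever_handle [264.8 309.5] 0.59 [ 575.4 -330.8   85. ]
wrist lever_axis [318.7 291.1] 0.62 [ 623.7 -312.    85. ]
scene thumbscrew_grip [252.7 184.2] 0.71 [ 572.2 -221.3   92. ]
scene thumbscrew_grip [263.4 167. ] 0.2 [ 635.5 -181.7   92. ]
scene lever_handle [285.6 211.7] 0.45 [ 568.6 -337.5   85. ]
scene lever_axis [297.  195.6] 0.68 [ 625.6 -310.5   85. ]
scene carriage_line [304.  195.4] 0.58 [ 657.1 -300.3   65. ]
top lever_handle [299.7 183.2] 0.64 [ 578.2 -333.9   85. ]
top lever_axis [288.5 158.5] 0.65 [ 631.8 -309.1   85. ]
top carriage_line [284.  150.7] 0.68 [ 652.8 -299.9   65. ]
```

View pics/c8.png

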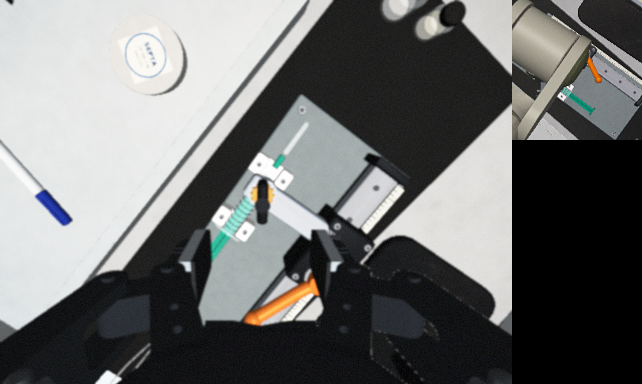

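Call:
step_arm --commands "0.5 -0.15 0.2 4 0 0 0; 0.4 -0.15 0.2 8 0 0 0; 0.4 -0.15 0.2 9.3 0 0 0; 0.4 -0.15 0.2 9.3 0 0 0; 0.4 -0.15 0.2 9.3 0 0 0"

```text
time_s: 19.55
eef_pos: [574.3, -226.9, 96.5]
ee_rot: [-0.0, 0.709, 0.706, -0.0]
force: [0.3, -0.0, 0.4]
grip_width: 0.397
grip_force: 0.0
```

```bash
python3 - <<'E'
from h import *
s=sense();print(s["eef_pos"],s["force"],s["wrist_torque"],s["joints"][5])
w=capture("wrist");save("w6",w)
for o in spot_point("wrist","thumbscrew_grip")[:2]: print(np.round(o["xy"],1),round(o["score"],2),[atz("wrist",o["xy"],z).round(1) for z in (91,94)])
for o in trace("wrist","thumbscrew")[:1]: print(o["score"],o["rect"]); r=o["rect"]; print([atz("wrist",(r[0],r[1]+k*r[3]/2),99).round(1) for k in (-1,0,1)])
E
```

```text
[ 574.28847847 -226.89761229   96.46156801] [ 0.25106899 -0.00333888  0.427887  ] [-0.03328307 -0.01000225 -0.0213072 ] -0.5617242441676791
[262.2 254.5] 0.97 [array([ 575.7, -229. ,   91. ]), array([ 575.7, -227.5,   94. ])]
0.58 [258.5, 251.0, 23.6, 76.3]
[array([ 574. , -204.4,   99. ]), array([ 573.9, -223.2,   99. ]), array([ 573.8, -243.4,   99. ])]
```

Call:
step_arm --commands "0.4 0 0.05 0.25 0 0 0; 0 0 0.05 0.25 0 0 0; 0 0 0.05 0.25 0 0 0; 0 0 0.05 0.25 0 0 0; 0 0 0.05 0.25 0 0 0; 0 0 0.05 0.25 0 0 0" --newtons 25

```text
time_s: 20.2
eef_pos: [573.6, -226.7, 94.2]
ee_rot: [-0.001, 0.708, 0.706, -0.001]
force: [-8.5, 1.2, 5.5]
grip_width: 0.102
grip_force: 27.5
```

```bash
python3 - <<'E'
from h import *
s=sense();print(s["eef_pos"],s["force"],s["wrist_torque"],s["joints"][5],s["grip_width"],s["grip_force"])
E
```

```text
[ 573.61597189 -226.74885557   94.1737001 ] [-8.48293544  1.23172745  5.52086807] [ 0.10802232  1.25318872 -0.02467088] -0.561287460566239 0.10166443252108374 27.454939484596252
```

Call:
step_arm --commands "0 0 -0.1 0 0 0 0.1; 0 0 -0.1 0 0 0 0.2; 0 0 -0.1 0 0 0 0.3; 0 0 -0.1 0 0 0 0.4; 0 0 -0.1 0 0 0 0.5; 0 0 -0.1 0 0 0 0.5"

```text
time_s: 20.7
eef_pos: [572.9, -226.6, 94.0]
ee_rot: [-0.001, 0.862, 0.506, -0.001]
force: [-7.2, 1.4, 4.0]
grip_width: 0.097
grip_force: 27.3
```

```bash
cat > st.py <<'E'
from h import *
s=sense();q=s["ee_rot"];print(s["time_s"],s["eef_pos"].round(2),s["force"].round(2),s["wrist_torque"].round(3),"q6",s["joints"][5],"yaw",2*np.arctan2(q[2],q[1]),s["grip_width"],s["grip_force"])
E
python3 st.py
```

```text
20.7 [ 572.88 -226.62   93.98] [-7.19  1.36  3.99] [ 0.172  0.888 -0.087] q6 -0.05688816785014162 yaw 1.061632969999799 0.09730876240317855 27.25356549024582
```

Call:
step_arm --commands "0 -0.05 -0.08 0 0 0 0.06; 0 -0.05 -0.08 0 0 0 0.12; 0 -0.05 -0.08 0 0 0 0.17; 0 -0.05 -0.08 0 0 0 0.17"

```text
time_s: 21.03
eef_pos: [572.6, -226.5, 94.0]
ee_rot: [-0.0, 0.901, 0.433, -0.0]
force: [-0.5, 1.9, 1.8]
grip_width: 0.101
grip_force: 33.0
```

```bash
python3 st.py
```

```text
21.0333 [ 572.59 -226.54   93.98] [-0.51  1.85  1.75] [0.318 0.284 0.541] q6 0.10777677403536176 yaw 0.8963793536274033 0.1009108915207232 33.00463378429413
```

Call:
step_arm --commands "0 0 0 0 0 0 -0.1; 0 0 0 0 0 0 -0.22; 0 0 0 -0.01 0 0 -0.34; 0 0 0 -0.02 0 0 -0.46; 0 0 0 -0.02 0 0 -0.58; 0 0 0 -0.03 0 0 -0.7; 0 0 0 -0.03 0 0 -0.82; 0 0 0 -0.04 0 0 -0.94; 0 0 0 -0.05 0 0 -1.06; 0 0 0 -0.05 0 0 -1.18; 0 0 0 -0.06 0 0 -1.3; 0 0 0 -0.06 0 0 -1.42; 0 0 0 -0.07 0 0 -1.54; 0 0 0 -0.07 0 0 -1.62; 0 0 0 -0.07 0 0 -1.62; 0 0 0 -0.07 0 0 -1.62"

```text
time_s: 22.37
eef_pos: [574.2, -226.3, 94.8]
ee_rot: [0.002, 0.306, 0.952, 0.001]
force: [8.8, 2.8, -1.7]
grip_width: 0.101
grip_force: 26.6
```

```bash
python3 st.py; python3 - <<'E'
from h import *
capture("top");capture("scene");capture("wrist")
for c,l,z in [("wrist","thumbscrew_grip",93),("scene","lever_handle",85),("scene","lever_axis",85),("top","lever_handle",85),("top","lever_axis",85),("top","carriage_line",65),("wrist","tweezers",0),("top","tweezers",0),("top","septa_tin",0),("top","vial_blue",0)]:
  for o in spot_point(c,l)[:1]: print(c,l,np.round(o["xy"],1),round(o["score"],2),atz(c,o["xy"],z).round(1))
E
```

```text
22.3667 [ 574.19 -226.25   94.8 ] [ 8.77  2.76 -1.69] [ 0.716 -1.353  0.066] q6 -1.5151188415404402 yaw 2.5186961354179447 0.10068448400784388 26.641283333301544
wrist thumbscrew_grip [262.4 254.6] 0.84 [ 573.6 -225.    93. ]
scene lever_handle [286.9 207.3] 0.59 [ 580.8 -327.9   85. ]
scene lever_axis [294.  195.2] 0.49 [ 621.6 -305.2   85. ]
top lever_handle [299.3 183.5] 0.7 [ 577.6 -333.1   85. ]
top lever_axis [290.7 158.8] 0.6 [ 631.2 -313.9   85. ]
top carriage_line [284.9 148.5] 0.82 [ 657.8 -301.9   65. ]
top tweezers [290.2 158.7] 0.52 [ 647.2 -317.5    0. ]
top vial_blue [179.5 132.8] 0.65 [704.1 -55.8   0. ]
```

```bash
python3 - <<'E'
from h import *
t=capture("top")
a=np.radians(54.35);yd=np.array([np.cos(a),np.sin(a),0]);xd=np.array([np.sin(a),-np.cos(a),0]);c=np.array([583.8,-303.3,0])
def rect(t,z,x0,x1,y0=20,y1=60,k=10):
    src=np.float32([proj("top",c+xd*x+yd*y+[0,0,z]) for x,y in [(x1,y0),(x1,y1),(x0,y1),(x0,y0)]])
    w,h=(y1-y0)*k,(x1-x0)*k
    return cv2.warpPerspective(t,cv2.getPerspectiveTransform(src,np.float32([(0,0),(w,0),(w,h),(0,h)])),(w,h),flags=cv2.INTER_CUBIC)
for n,im in [("t5",cv2.imread("pics/t5.png")[:,:,::-1].copy()),("now",t)]:
  A=rect(im,65.5,45,65);o=[]
  for x in (52,54,56,58):
    r=A[(65-x)*10-5:(65-x)*10+5].mean((0,2))[150:280];k=np.clip(r-np.median(r)-8,0,None);o.append((round(35+(k*np.arange(130)).sum()/k.sum()/10,2),int(r.max()),int(np.median(r))))
  print(n,o)
for n,im in [("t0",cv2.imread("pics/t0.png")[:,:,::-1].copy()),("t4",cv2.imread("pics/t4.png")[:,:,::-1].copy()),("now",t)]:
  m=cv2.inRange(cv2.cvtColor(im,cv2.COLOR_RGB2HSV),(6,160,140),(20,255,255));m[:,:275]=0;m[:140]=0;m[230:]=0;m[:,345:]=0
  k,lab,st,_=cv2.connectedComponentsWithStats(m);i=1+st[1:,4].argmax();ys,xs=np.nonzero(lab==i)
  P=np.array([atz("top",(x,y),84)[:2] for x,y in zip(xs,ys)]);v=np.linalg.svd(P-P.mean(0))[2][0];print(n,len(xs),np.degrees(np.arctan2(v[1],v[0]))%180)
E
```

```text
t5 [(np.float64(41.23), 136, 61), (np.float64(41.07), 136, 59), (np.float64(41.16), 151, 59), (np.float64(40.96), 163, 55)]
now [(np.float64(41.47), 181, 62), (np.float64(41.44), 153, 61), (np.float64(41.39), 143, 60), (np.float64(41.24), 121, 55)]
t0 210 28.200075456795304
t4 207 90.28979623684496
now 161 23.40338636283343
```

```bash
python3 -c "
from rig import *
print(finish_job())"
```

```text
the job is handed in; nothing more can be done
None
```

The job is handed in: the carriage is at the index mark to about 0.5 mm, the lever is locked against its stop, and the thumbscrew was seated, backed off a quarter turn and is still held there; I viewed 11 pictures, one over the limit of 10, and never re-measured most of the bystanders, though nothing suggested I had touched any.

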